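# Find the gap under a board jig's clamp bar with spacer plates

## Robot

A 6-joint arm with a two-finger parallel gripper is mounted at the origin on the work surface. World frame = base frame: x ahead of the robot, y to its left, z up, the work surface at z = 0. Lengths are in m, angles in rad, forces in N, time in s.
With the tool pointing down it reaches from about 0.35 to 0.775 m from the base axis. Payload 7.3 kg.
Tool frame: the origin (TCP) lies at the very end of the fingers, on their centre line; the grasp point (between the pads) lies 19 mm behind it (pinch_z is the distance from the TCP to the grasp point, in m); z points along the fingers, y is the line along which they close (so a half turn about z gives the same grasp; the last joint's range is limited). The gripper opens to 92 mm and grips with 3 to 60 N. Pads are 19 mm wide; open, the fingers measure 130 mm over their backs; the gripper's body (75 mm by 190 mm) begins 47 mm behind the grasp point.
Start: joints at [-1.369, 0.342, 1.524, -0, 1.275, -0.146], TCP at [0.179, -0.494, 0.227] pointing down, gripper open.
Joint ranges: [-2.53, 2.53], [-0.77, 2.02], [0.04, 2.7], [-1, 4.14], [0.28, 2.66], [-3.11, 3.11]. Speed limits (rad/s): [2.57, 2.57, 3.14, 3.14, 3.14, 3.14].

## Interface

Orientations are given as [roll, pitch, yaw] about the fixed x, y, z axes, in that order (R = Rz(yaw) Ry(pitch) Rx(roll)).
In Python, from cell import * gives the robot as it stands.
- The arm moves only by the tool arm_command, never from a script. Its arguments are lists of equal length, an entry for each row: "fingers": the gripper command: -1 is fully open, 1 is shut, values between are in proportion; "travel": the shift along the tool's x, y, z in m, a list of three; "dr": the turn, a rotation vector about the tool's x, y, z in degrees, a list of three. In form: {"fingers": [fingers, ...], "travel": [[x, y, z], ...], "dr": [[wx, wy, wz], ...]}. A call has 1 to 8 rows; each row is the pose to reach, as a shift and turn from the pose commanded when the call began, along the tool's axes at that moment; what a row does not reach only later rows make up. A row lasts 1/12 s, in which the tool goes at most 41.7 mm and 7.16 degrees, less where a joint would pass 70% of its speed; a pose out of reach is approached as far as the arm can. A call with a gripper value outside its range is refused whole. The fingers move at their own pace and stop on an object; "squeeze" is the grip in N (left out, the last holds). Time passes only in rows, so rows that repeat a pose let the fingers close. It gives the time, the measured TCP pose, the force, the opening and the grip force at its end, in the units of the state.
- observe(): the state, without advancing time (a new reading comes with each control period).
- read_camera(name): name is "scene" or "top"; returns a dict with "color" (384x512x3 uint8, blue, green, red), "z_map" (384x512 float32, m along the optical axis (not along the pixel's ray), 0 where there is no reading), "fx", "fy", "cx", "cy" (pixels), "R" (3x3) and "t" (3): a world point X has camera coordinates R X + t. Camera axes: x right, y down, z forward; pixel columns grow to the right and rows downward; lengths in m; the calibration is good to about 2 mm. A picture is of the moment at which its call begins.
- hand_in(): hands the job in; it is judged then, once.
The state is a dict: "time": time; "qpos": joint angles; "qvel": joint speeds; "joint_efforts": joint torques, N m; "tool_pos": TCP position; "tool_rot": TCP orientation; "contact_force": force on the tool from outside, world axes, zero at the start; "torque": the same for the moment, N m; "opening": finger opening in m; "grip_force": force on a finger pad.
Only numpy, scipy, OpenCV 4.12 (cv2) and the standard library are available. Lean on these libraries where they do the work, as an engineer would, in place of code of your own. Each camera call takes 0.05 s, during which the arm holds its last target. There are 200 camera calls.

## Task

Find the gap under the clamp bar of the board jig with its four spacer plates: slide them along their lanes under the bar to the back stop, first the thinnest, next the second thinnest, then thicker ones, until you know the thickest that goes in. Finish with that plate alone under the bar, fully home against the stop, and the other three lying in front of the bar on the jig. Leave the screwdriver, the jar and the reel alone.

Things in the scene. Friction and masses are not known exactly. Their poses are not given: they have to be found in the camera images.
- jig: Fixed dark board jig; origin on the bench top under its bed's centre; x runs along the lanes to the back stop (away from the robot at yaw 0), z up. Bed top 12 mm above the bench, x -120 to 116, 256 wide. Four lanes along x, centres y = -90, -30, 30, 90, 54 wide, parted by ribs 5 high. Uprights 85 mm tall at y = +-136, x 55 to 91, carry the clamp bar.
- bar_front (a point): Point on the bed straight below the clamp bar's front face (jig x = 52 mm, y = 0; axes as the jig). The steel bar is fixed, spans all lanes, runs on 42 mm in +x and is 46 mm tall, square-edged, flat below. The gap from bed to bar is the same in all lanes, differs each time between 10.5 and 22 mm and is not told.
- back_stop (a point): Foot of the back stop's face, on the bed (jig x = 98 mm, y = 0; axes as the jig). The stop is a ledge across all lanes, 22 mm high, just behind the bar. A plate that fits slides home with a push of under 7 N; one too thick stops dead at the bar.
- feeler (a joint): Slippery brass feeler rod all along the bar, hanging 5.4 mm below its underside, free to rise (25 g). Value: lift in m, 0 = hanging. A plate under the bar lifts it by 5.4 mm less the clearance left above the plate; of several plates the thickest counts. Four brass pins on top of the bar, one over each lane, rise with it.
- tab_a (a point): Thinnest spacer plate: loose steel slab 100 x 50 x 6 mm lying in one lane (any), nose 18 to 40 mm short of the bar. Upright tab at the tail, 8 (x) x 32 x 34 tall, to push from behind or hook from in front. Point: tab's centre, 23 above the underside, 4 from the tail end, 96 from the nose; axes as the jig. Home: jig x = 2 mm; nose touching the bar: -44.
- tab_b (a point): Second thinnest spacer plate: loose steel slab 100 x 50 x 10 mm lying in one lane (any), nose 18 to 40 mm short of the bar. Upright tab at the tail, 8 (x) x 32 x 34 tall, to push from behind or hook from in front. Point: tab's centre, 27 above the underside, 4 from the tail end, 96 from the nose; axes as the jig. Home: jig x = 2 mm; nose touching the bar: -44.
- tab_c (a point): Second thickest spacer plate: loose steel slab 100 x 50 x 14 mm lying in one lane (any), nose 18 to 40 mm short of the bar. Upright tab at the tail, 8 (x) x 32 x 34 tall, to push from behind or hook from in front. Point: tab's centre, 31 above the underside, 4 from the tail end, 96 from the nose; axes as the jig. Home: jig x = 2 mm; nose touching the bar: -44.
- tab_d (a point): Thickest spacer plate: loose steel slab 100 x 50 x 18 mm lying in one lane (any), nose 18 to 40 mm short of the bar. Upright tab at the tail, 8 (x) x 32 x 34 tall, to push from behind or hook from in front. Point: tab's centre, 35 above the underside, 4 from the tail end, 96 from the nose; axes as the jig. Home: jig x = 2 mm; nose touching the bar: -44.
- screwdriver: Bystander: a screwdriver with an orange handle lying on the bench to the left; origin at its underside.
- jar_mid (a point): Bystander: a small amber jar with a white cap, 48 mm wide, 50 mm tall, standing on the bench to the right; its centre.
- reel_mid (a point): Bystander: a blue solder reel, 60 mm wide, 40 mm tall, standing on the bench to the left; its centre.
There are look-alikes about, which are no part of the job. Leave any brown or red look-alike of the part that bears tab_a alone.

How it is judged:
On the way, in this order (a step that is already met when the one before it is completed fails the run):
1. the thinnest plate is fully home while the other three are still in front of the bar (x of tab_a in the frame of jig between -0.003 and 0.006 m and angle between tab_a's own z axis and vertical below 0.08 rad and z of tab_a in the frame of jig below 0.039 m and x of each of tab_b, tab_c, tab_d in the frame of jig below -0.04 m), for 0.1 s.
2. the second thinnest plate is fully home while the two thicker ones are still in front of the bar (x of tab_b in the frame of jig between -0.003 and 0.006 m and angle between tab_b's own z axis and vertical below 0.08 rad and z of tab_b in the frame of jig below 0.043 m and x of each of tab_c, tab_d in the frame of jig below -0.04 m), for 0.1 s.
At the end, for the whole second after the job is handed in: The thickest plate that goes in is flat and within 5 mm of the back stop, lifting the feeler over 0.6 mm (clearance under the bar below 4.8 mm). The other three lie flat on the jig's bed, noses at most 4 mm past the bar's front face. All at rest ((((x of tab_b in the frame of jig between -0.003 and 0.006 m and angle between tab_b's own z axis and vertical below 0.08 rad and z of tab_b in the frame of jig below 0.043 m) and (x of tab_a in the frame of jig between -0.125 and -0.04 m and y of tab_a in the frame of jig between -0.13 and 0.13 m and angle between tab_a's own z axis and vertical below 0.1 rad) and (x of tab_c in the frame of jig between -0.125 and -0.04 m and y of tab_c in the frame of jig between -0.13 and 0.13 m and angle between tab_c's own z axis and vertical below 0.1 rad) and (x of tab_d in the frame of jig between -0.125 and -0.04 m and y of tab_d in the frame of jig between -0.13 and 0.13 m and angle between tab_d's own z axis and vertical below 0.1 rad)) or ((x of tab_c in the frame of jig between -0.003 and 0.006 m and angle between tab_c's own z axis and vertical below 0.08 rad and z of tab_c in the frame of jig below 0.047 m) and (x of tab_a in the frame of jig between -0.125 and -0.04 m and y of tab_a in the frame of jig between -0.13 and 0.13 m and angle between tab_a's own z axis and vertical below 0.1 rad) and (x of tab_b in the frame of jig between -0.125 and -0.04 m and y of tab_b in the frame of jig between -0.13 and 0.13 m and angle between tab_b's own z axis and vertical below 0.1 rad) and (x of tab_d in the frame of jig between -0.125 and -0.04 m and y of tab_d in the frame of jig between -0.13 and 0.13 m and angle between tab_d's own z axis and vertical below 0.1 rad)) or ((x of tab_d in the frame of jig between -0.003 and 0.006 m and angle between tab_d's own z axis and vertical below 0.08 rad and z of tab_d in the frame of jig below 0.051 m) and (x of tab_a in the frame of jig between -0.125 and -0.04 m and y of tab_a in the frame of jig between -0.13 and 0.13 m and angle between tab_a's own z axis and vertical below 0.1 rad) and (x of tab_b in the frame of jig between -0.125 and -0.04 m and y of tab_b in the frame of jig between -0.13 and 0.13 m and angle between tab_b's own z axis and vertical below 0.1 rad) and (x of tab_c in the frame of jig between -0.125 and -0.04 m and y of tab_c in the frame of jig between -0.13 and 0.13 m and angle between tab_c's own z axis and vertical below 0.1 rad))) and value of joint feeler above 0.0006 m and linear speed of each of plate_a, plate_b, plate_c, plate_d below 0.01 m/s); the robot touches nothing.
It fails at once if the screwdriver, the jar or the reel is disturbed (moved more than 30 mm) (distance of any of screwdriver, jar_mid, reel_mid from where it was at the start of the episode above 0.03 m).
It also fails if it takes over 61 s, if anything falls off the work surface, if the arm or the gripper's body presses on something with over 40 N, if the wrist force passes 120 N, or if a joint passes its speed limit or range.

## Working session

There is one attempt and no reset: what is moved stays moved. The work goes in short steps, Python scripts to look and compute and a tool call to move; the robot and the scene stay as the last step left them, time stands still between calls to the robot, and variables do not carry over. Pictures are saved under pics/ and viewed, at most 10 in all, crops included, and the job is handed in when it is done.

Besides the shell and the picture viewer there is one more tool, called by a JSON object that holds its "method" and its "body", one argument or row to a line. arm_command: Moves the arm, as the interface text tells. Its arguments: {"type":"object","properties":{"fingers":{"type":"array","items":{"type":"number"}},"travel":{"type":"array","items":{"type":"array","items":{"type":"number"}}},"dr":{"type":"array","items":{"type":"array","items":{"type":"number"}}},"squeeze":{"type":"number"}},"required":["fingers","travel","dr"]}

```bash
mkdir -p pics
python3 - <<'E'
from cell import *
import cv2,numpy as np
for n in("scene","top"):
    c=read_camera(n); cv2.imwrite(f"pics/{n}0.png",c["color"]); np.savez(f"{n}0.npz",**c)
    print(n,c["fx"],c["cx"],c["cy"],np.round(c["R"],3).tolist(),np.round(c["t"],3), -c["R"].T@c["t"])
print(observe())
E
```

```text
scene 435.5016303552434 252.58193172129148 196.35652998991296 [[0.058, 0.998, -0.002], [0.801, -0.047, -0.597], [-0.596, 0.033, -0.802]] [-0.064 -0.398  1.753] [ 1.36723457 -0.01322227  1.16803037]
top 456.7799792376747 254.09169310861205 190.053655858131 [[-0.022, -0.999, -0.023], [-0.981, 0.026, -0.19], [0.19, 0.019, -0.982]] [0.031 0.536 1.115] [ 0.31501936 -0.00400433  1.19687493]
{'time': 0.1, 'qpos': array([-1.36903389e+00,  3.42652676e-01,  1.52490603e+00, -2.87120554e-05,
        1.27539408e+00, -1.46023295e-01]), 'qvel': array([-1.51940432e-05, -1.58058770e-03, -4.67442489e-03, -1.96635075e-03,
       -3.93328172e-05,  2.82795928e-03]), 'joint_efforts': array([ 1.88272432e-03, -4.32003844e+01, -2.44696462e+01,  7.18712993e-02,
        5.26020722e-02, -5.24283030e-05]), 'tool_pos': array([ 0.17885799, -0.49321552,  0.22612005]), 'tool_rot': array([-3.14024301e+00, -1.70740458e-04,  3.47793993e-01]), 'contact_force': array([ 0.69397754, -0.58579702, -0.3196746 ]), 'torque': array([-0.00482648,  0.01594025, -0.02096075]), 'grip_force': 0.0, 'opening': 0.09167765817374682}
```

View pics/scene0.png

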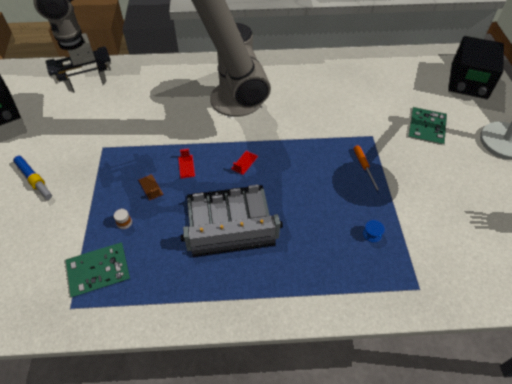

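View pics/top0.png

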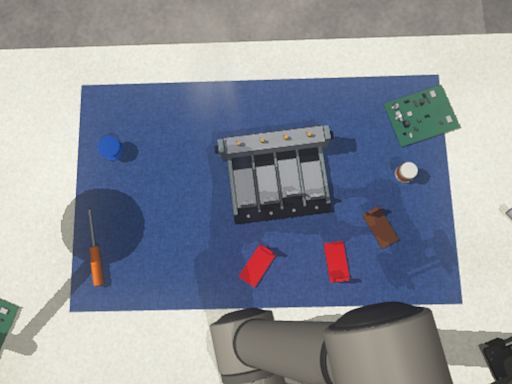

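The top view shows the jig at about (275,170), with the bar and its four pins at (238..310,140) and four grey plates in the lanes at x≈243, 267, 289 and 313. The look-alikes are the red blocks at (257,266) and (337,262) and the brown one at (380,228). The jar is at (405,172), the reel at (110,147) and the screwdriver at (95,250). The candidates for tab_a..d are the four grey plates in the lanes, which I'll rank by height.

```bash
cat > h.py <<'E'
from cell import *
import cv2,numpy as np
def world(c):
    z=c["z_map"]; v,u=np.indices(z.shape)
    P=np.stack([(u-c["cx"])*z/c["fx"],(v-c["cy"])*z/c["fy"],z],-1)
    W=(P-c["t"])@c["R"]; W[z==0]=np.nan
    return W
def pix(c,X):
    p=np.asarray(X)@c["R"].T+c["t"]; return np.stack([p[...,0]/p[...,2]*c["fx"]+c["cx"],p[...,1]/p[...,2]*c["fy"]+c["cy"]],-1)
def ray(c,uv,h):
    d=np.c_[(np.atleast_2d(uv)-[c["cx"],c["cy"]])/c["fx"],np.ones(len(np.atleast_2d(uv)))]@c["R"]
    o=-c["R"].T@c["t"]; return o+d*((h-o[2])/d[:,2])[:,None]
E
python3 - <<'E'
from h import *
o=[]
for n,(a,b,d,e) in {"top":(205,345,115,235),"scene":(170,295,175,265)}.items():
    c=dict(np.load(n+"0.npz")); W=world(c)
    print(n,"table z",np.nanmedian(W[290,100:400,2]) if n=="scene" else np.nanmedian(W[90:100,100:380,2]))
    cr=cv2.resize(c["color"][d:e,a:b],None,fx=4.2,fy=4.2,interpolation=cv2.INTER_CUBIC)
    cr=np.clip(cr.astype(float)*1.4,0,255).astype(np.uint8); cr=cr[:,:525] if cr.shape[1]<525 else cr
    hm=W[d:e,a:b,2]
    g=cv2.resize(cv2.applyColorMap(np.uint8(np.clip(np.nan_to_num(hm)/0.07*255,0,255)),cv2.COLORMAP_JET),None,fx=2.0,fy=2.0,interpolation=cv2.INTER_NEAREST)
    o.append(cr)
w=max(x.shape[1] for x in o)
im=np.vstack([cv2.copyMakeBorder(x,0,0,0,w-x.shape[1],0) for x in o]); s=min(1,600/im.shape[0]); 
im=cv2.resize(im,None,fx=s,fy=s); print(s,im.shape); cv2.imwrite("pics/z1.png",im)
# pins: brass
c=dict(np.load("top0.npz")); W=world(c)
for n in("top","scene"):
    c=dict(np.load(n+"0.npz")); hsv=cv2.cvtColor(c["color"],cv2.COLOR_BGR2HSV)
    m=cv2.inRange(hsv,(10,90,90),(30,255,255)); box=(slice(120,160),slice(225,325)) if n=="top" else (slice(215,240),slice(180,285))
    mm=np.zeros_like(m); mm[box]=m[box]; k,l,s,ce=cv2.connectedComponentsWithStats(mm)
    W=world(c)
    for i in range(1,k):
        if s[i,4]>2: print(n,s[i],ce[i],np.round(np.nanmedian(W[l==i],0),4), np.round(ray(c,ce[i],0.09),4))
E
```

```text
top table z 0.0004054584484935789
scene table z -0.000800209834076671
0.6802721088435374 (600, 400, 3)
top [307 132   5   4  14] [308.78571429 133.78571429] [ 0.6712 -0.1247  0.0872] [[ 0.6704 -0.1242  0.09  ]]
top [284 135   4   4  13] [285.38461538 136.61538462] [ 0.6648 -0.0649  0.0875] [[ 0.6647 -0.065   0.09  ]]
top [260 138   4   4  12] [261.75       139.66666667] [ 0.6596 -0.0059  0.0881] [[ 0.6584 -0.0053  0.09  ]]
top [237 141   4   4  13] [238.38461538 142.61538462] [0.6522 0.0549 0.0876] [[0.6524 0.0538 0.09  ]]
scene [260 219   3   5  11] [261.27272727 220.72727273] [0.6551 0.0514 0.0859] [[0.6573 0.0516 0.09  ]]
scene [240 222   3   4  10] [241.2 223.5] [ 0.6612 -0.0086  0.0871] [[ 0.6636 -0.0082  0.09  ]]
scene [220 225   4   4  12] [221.25       226.41666667] [ 0.6677 -0.0679  0.0874] [[ 0.6703 -0.0671  0.09  ]]
scene [200 228   3   4  11] [201.09090909 229.36363636] [ 0.6752 -0.1268  0.086 ] [[ 0.677  -0.1261  0.09  ]]
```

View pics/z1.png

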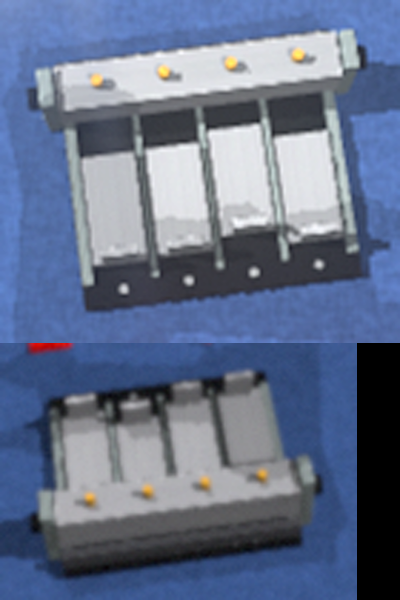

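The crop shows plates in all four lanes, with the bar, pins and three ribs clear. The tabs stand at the near ends, at (120,250), (185,240), (245,222) and (315,230) in the crop. Next I measure the height and nose of each lane in the jig frame.

Run:
```python
from h import *
yaw=np.arctan2(.0188,.179); print("yaw",yaw)
T=dict(np.load("top0.npz"));S=dict(np.load("scene0.npz"))
ex=np.array([np.cos(yaw),np.sin(yaw)]);ey=np.array([-ex[1],ex[0]])
O=np.array([0.6628,-0.0355])-0.073*ex; print("O",O)
for n,c in(("top",T),("scene",S)):
    W=world(c).reshape(-1,3); W=W[np.isfinite(W[:,0])]; J=np.c_[(W[:,:2]-O)@ex,(W[:,:2]-O)@ey,W[:,2]]
    k=(abs(J[:,0])<.16)&(abs(J[:,1])<.16); J=J[k]
    b=J[(J[:,2]>.07)&(abs(J[:,1])<.11)]; print(n,"bar x",np.percentile(b[:,0],[1,50,99]),"z",np.median(b[:,2]))
    u=J[(J[:,2]>.06)]; print(" uprights y",u[:,1].min(),u[:,1].max())
    bed=J[(J[:,2]>.007)&(J[:,2]<.06)&(J[:,0]<0)]; print(" bed xmin",np.percentile(bed[:,0],[0,1,2]),"y",np.percentile(bed[:,1],[0,1,99,100]))
    for y in(-.09,-.03,.03,.09):
        L=J[(abs(J[:,1]-y)<.018)]
        row=[f"{x*1000:.0f}:{np.median(q)*1000:.0f}/{q.max()*1000:.0f}" for x in np.arange(-.128,.05,.006) for q in [L[abs(L[:,0]-x)<.003,2]] if len(q)]
        print(" lane",y,*row)
```

```text
yaw 0.10464428591060788
O [ 0.59019933 -0.0431251 ]
top bar x [0.05046543 0.07059707 0.09240647] z 0.0754050888550596
 uprights y -0.15508341408155144 0.15261593317075647
 bed xmin [-0.14948364 -0.12040023 -0.11904425] y [-0.13212767 -0.12516667  0.12472727  0.15815941]
 lane -0.09 -128:1/4 -122:3/14 -116:12/17 -110:12/15 -104:11/16 -98:12/15 -92:12/18 -86:22/58 -80:56/60 -74:22/54 -68:22/26 -62:22/25 -56:22/26 -50:21/27 -44:21/25 -38:22/26 -32:22/28 -26:22/28 -20:22/26 -14:22/27 -8:22/27 -2:21/29 4:21/26 10:22/26 16:18/24 22:12/16 28:11/17 34:11/16 40:12/16 46:12/14
 lane -0.03 -128:-0/4 -122:1/14 -116:11/14 -110:11/15 -104:12/18 -98:13/15 -92:12/16 -86:12/14 -80:11/17 -74:11/16 -68:39/54 -62:49/57 -56:18/21 -50:19/25 -44:18/21 -38:18/23 -32:18/22 -26:17/21 -20:18/22 -14:17/22 -8:17/22 -2:17/22 4:17/22 10:17/22 16:18/23 22:17/20 28:17/23 34:11/15 40:11/17 46:12/17
 lane 0.03 -128:0/3 -122:2/15 -116:12/17 -110:12/15 -104:12/16 -98:11/16 -92:11/16 -86:11/15 -80:42/64 -74:59/62 -68:26/28 -62:25/30 -56:25/31 -50:25/29 -44:25/30 -38:25/30 -32:24/29 -26:25/31 -20:25/29 -14:26/30 -8:26/29 
[... 867 characters left out ...]
:9/9 -116:9/17 -110:10/14 -104:11/12 -98:11/14 -92:10/12 -80:12/12 -74:11/11 -68:49/52 -62:34/53 -56:17/48 -50:17/22 -44:17/20 -38:18/21 -32:17/22 -26:16/19 -20:16/23 -14:16/17 -8:17/24 -2:16/21 4:15/20 10:17/22 16:18/19
 lane 0.03 -128:1/7 -122:8/9 -116:12/13 -104:11/11 -98:10/12 -92:13/19 -80:55/61 -74:43/64 -68:26/61 -62:25/29 -56:26/33 -50:24/29 -44:25/30 -38:25/27 -32:24/29 -26:25/30 -20:25/29 -14:25/28 -8:24/30 -2:24/27 4:23/27 10:25/28 16:24/28 22:30/30
 lane 0.09 -128:1/2 -116:10/13 -110:11/11 -104:13/13 -98:10/10 -80:61/65 -74:43/66 -68:30/63 -62:28/32 -56:28/32 -50:29/33 -44:28/33 -38:28/33 -32:28/33 -26:29/35 -20:28/32 -14:29/34 -8:28/32 -2:28/33 4:30/34 10:29/33 16:27/34 22:30/34
```

The lanes, identified by plate height, are: y=-90 → b (22), y=-30 → a (18), y=+30 → c (26), y=+90 → d (30). The first move closes the fingers, aligns the tool with the jig, and flies to a point behind plate a.

{"method": "arm_command", "body": {
  "fingers": [1,1,1,1,1,1,1,1],
  "travel": [
    [0.44,-0.275,0],
    [0.44,-0.275,0],
    [0.44,-0.275,0],
    [0.44,-0.275,0],
    [0.44,-0.275,0],
    [0.44,-0.275,0],
    [0.44,-0.275,0],
    [0.44,-0.275,0]
  ],
  "dr": [
    [0,0,13.9],
    [0,0,13.9],
    [0,0,13.9],
    [0,0,13.9],
    [0,0,13.9],
    [0,0,13.9],
    [0,0,13.9],
    [0,0,13.9]
  ],
  "squeeze": 20
}}

```text
time: 0.77
tool_pos: [0.3833, -0.2316, 0.2266]
tool_rot: [-3.141, 0.0, 0.105]
contact_force: [-0.2, -0.8, -0.9]
opening: 0.0432
grip_force: 0.0
```

```bash
cat >> h.py <<'E'
from scipy.spatial.transform import Rotation as Ro
yaw=.1046; O=np.array([.5902,-.0446]); A=np.array([[np.cos(yaw),np.sin(yaw)],[-np.sin(yaw),np.cos(yaw)]])
def go(x,y,z):
    s=observe(); R=Ro.from_euler("xyz",s["tool_rot"]).as_matrix(); p=s["tool_pos"]
    t=np.r_[O+np.array([x,y])@A,z]; j=(p[:2]-O)@A.T
    rt=Ro.from_matrix(R.T@Ro.from_euler("xyz",[np.pi,0,yaw]).as_matrix()).as_rotvec(degrees=True)
    print("t",round(s["time"],2),"jig",np.round(j,4),"z",round(p[2],4),"F",np.round(s["contact_force"],1),"open",round(s["opening"],3))
    print("shift",np.round(R.T@(t-p),4),"turn",np.round(rt,2))
E
python3 -c "
from h import *
go(-.095,-.03,.1)"
```

```text
t 0.77 jig [-0.2253 -0.1644] z 0.2266 F [-0.2 -0.8 -0.9] open 0.043
shift [ 0.1303 -0.1343  0.1266] turn [-0.01  0.01  0.02]
```

{"method": "arm_command", "body": {
  "fingers": [1,1,1,1,1,1,1,1],
  "travel": [
    [0.13,-0.134,0.06],
    [0.13,-0.134,0.06],
    [0.13,-0.134,0.06],
    [0.13,-0.134,0.06],
    [0.13,-0.134,0.06],
    [0.13,-0.134,0.127],
    [0.13,-0.134,0.127],
    [0.13,-0.134,0.127]
  ],
  "dr": [
    [0,0,0],
    [0,0,0],
    [0,0,0],
    [0,0,0],
    [0,0,0],
    [0,0,0],
    [0,0,0],
    [0,0,0]
  ]
}}

```text
time: 1.43
tool_pos: [0.4945, -0.0848, 0.0948]
tool_rot: [-3.137, 0.01, 0.107]
contact_force: [-0.8, 1.0, 0.1]
opening: 0.0004
grip_force: 0.0
```

```bash
python3 -c "
from h import *
go(-.095,-.03,.027)
c=read_camera('scene');cv2.imwrite('pics/s1.png',cv2.resize(c['color'][120:270,150:310],None,fx=4,fy=4,interpolation=cv2.INTER_CUBIC))"
```

```text
t 1.43 jig [-0.0994 -0.03  ] z 0.0948 F [-0.8  1.   0.1] open 0.0
shift [0.005  0.0003 0.0677] turn [-0.24  0.56  0.12]
```

View pics/s1.png

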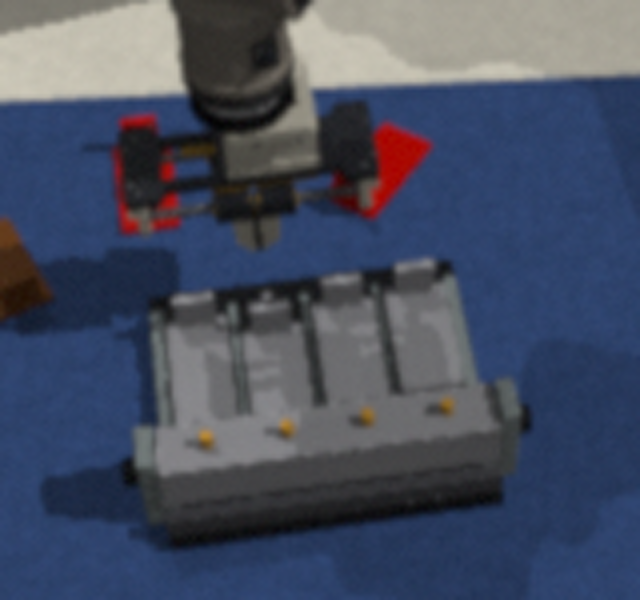

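The picture shows the closed fingers at (258,235), in line behind plate a's tab at (268,318) and clear of the red blocks. Next I descend and push.

{"method": "arm_command", "body": {
  "fingers": [1,1,1,1,1,1,1,1],
  "travel": [
    [0,0,0.035],
    [0,0,0.067],
    [0,0,0.067],
    [0.01,0,0.067],
    [0.02,0,0.067],
    [0.03,0,0.067],
    [0.04,0,0.067],
    [0.05,0,0.067]
  ],
  "dr": [
    [0,0,0],
    [0,0,0],
    [0,0,0],
    [0,0,0],
    [0,0,0],
    [0,0,0],
    [0,0,0],
    [0,0,0]
  ]
}}

```text
time: 2.15
tool_pos: [0.5494, -0.0822, 0.036]
tool_rot: [3.14, -0.003, 0.104]
contact_force: [-0.2, 0.0, -0.4]
opening: 0.001
grip_force: 0.2
```

```bash
python3 -c "
from h import *
go(-.0115,-.03,.027)"
```

```text
t 2.15 jig [-0.0445 -0.0331] z 0.036 F [-0.2  0.  -0.4] open 0.001
shift [ 0.033  -0.0031  0.0091] turn [ 0.08 -0.17 -0.01]
```

{"method": "arm_command", "body": {
  "fingers": [1,1,1,1,1,1,1,1],
  "travel": [
    [0.006,-0.001,0.003],
    [0.012,-0.003,0.005],
    [0.018,-0.003,0.005],
    [0.022,-0.003,0.005],
    [0.025,-0.003,0.005],
    [0.028,-0.003,0.005],
    [0.03,-0.003,0.005],
    [0.03,-0.003,0.005]
  ],
  "dr": [
    [0,0,0],
    [0,0,0],
    [0,0,0],
    [0,0,0],
    [0,0,0],
    [0,0,0],
    [0,0,0],
    [0,0,0]
  ]
}}

```text
time: 2.82
tool_pos: [0.5775, -0.0753, 0.0277]
tool_rot: [3.141, -0.0, 0.105]
contact_force: [0.4, 0.0, -0.4]
opening: 0.0006
grip_force: 0.0
```

```bash
cat >> h.py <<'E'
def lanes(n="top"):
    c=read_camera(n); W=world(c).reshape(-1,3); W=W[np.isfinite(W[:,0])]; J=np.c_[(W[:,:2]-O)@A.T,W[:,2]]
    for k,y,h in(("b",-.09,.022),("a",-.03,.018),("c",.03,.026),("d",.09,.030)):
        q=J[(abs(J[:,1]-y)<.014)&(J[:,2]>h+.018)&(J[:,2]<h+.04)&(J[:,0]<.035)&(J[:,0]>-.12)]
        print(k,n,"tab x",np.round(np.percentile(q[:,0],[5,50,95])*1000,1) if len(q) else None,len(q))
E
python3 -c "
from h import *
go(-.0115,-.03,.027)
lanes();lanes('scene')"
```

```text
t 2.82 jig [-0.0158 -0.0292] z 0.0277 F [ 0.4  0.  -0.4] open 0.001
shift [0.0043 0.0008 0.0007] turn [ 0.01 -0.02  0.04]
b top tab x None 0
a top tab x None 0
c top tab x None 0
d top tab x [-82.6 -79.5 -75.2] 28
b scene tab x [-78.1 -75.5 -72.6] 23
a scene tab x [-5.6  1.9  6.4] 60
c scene tab x None 0
d scene tab x [-80.7 -75.4 -71. ] 43
```

{"method": "arm_command", "body": {
  "fingers": [1,1,1,1,1,1],
  "travel": [
    [0.002,0,0],
    [0.004,0,0],
    [0.005,0,0],
    [0.006,0,0],
    [0.007,0,0],
    [0.007,0,0]
  ],
  "dr": [
    [0,0,0],
    [0,0,0],
    [0,0,0],
    [0,0,0],
    [0,0,0],
    [0,0,0]
  ]
}}

```text
time: 3.42
tool_pos: [0.5788, -0.0749, 0.0276]
tool_rot: [-3.14, 0.012, 0.106]
contact_force: [-19.7, -3.7, 13.3]
opening: 0.0001
grip_force: 9.9
```

```bash
python3 -c "
from h import *
go(-.0115,-.03,.027)"
```

```text
t 3.42 jig [-0.0145 -0.0289] z 0.0276 F [-19.7  -3.7  13.3] open 0.0
shift [0.003  0.0011 0.0005] turn [-0.09  0.67  0.07]
```

Plate a stopped with 20 N at TCP jig x=-14.5, so it is home. I back off and cross to lane b.

{"method": "arm_command", "body": {
  "fingers": [1,1,1,1,1,1,1,1],
  "travel": [
    [-0.03,0,0],
    [-0.06,0,0],
    [-0.095,0,0],
    [-0.095,0.03,0],
    [-0.095,0.06,0],
    [-0.095,0.061,0],
    [-0.095,0.061,0],
    [-0.085,0.061,0]
  ],
  "dr": [
    [0,0,0],
    [0,0,0],
    [0,0,0],
    [0,0,0],
    [0,0,0],
    [0,0,0],
    [0,0,0],
    [0,0,0]
  ]
}}

```text
time: 4.08
tool_pos: [0.5045, -0.1438, 0.0275]
tool_rot: [-3.14, 0.002, 0.104]
contact_force: [-2.8, -0.5, 3.3]
opening: 0.0004
grip_force: 4.7
```

```bash
python3 -c "
from h import *
go(-.0145,-.09,.027)
lanes();lanes('scene')"
```

```text
t 4.08 jig [-0.0956 -0.0897] z 0.0275 F [-2.8 -0.5  3.3] open 0.0
shift [0.0811 0.0002 0.0003] turn [-0.07  0.13 -0.05]
b top tab x None 0
a top tab x [-3.7 -0.5  4.6] 46
c top tab x [-81.  -78.6 -74.2] 43
d top tab x [-82.9 -79.9 -75.2] 46
b scene tab x [-83.1 -75.  -69.9] 58
a scene tab x [-2.4  4.5  8.7] 42
c scene tab x [-78.7 -73.2 -70.7] 40
d scene tab x [-81.2 -75.  -71.5] 38
```

{"method": "arm_command", "body": {
  "fingers": [1,1,1,1,1,1,1,1],
  "travel": [
    [0.008,0,0],
    [0.016,0,0],
    [0.024,0,0],
    [0.031,0,0],
    [0.038,0,0],
    [0.044,0,0],
    [0.05,0,0],
    [0.056,0,0]
  ],
  "dr": [
    [0,0,0],
    [0,0,0],
    [0,0,0],
    [0,0,0],
    [0,0,0],
    [0,0,0],
    [0,0,0],
    [0,0,0]
  ]
}}

```text
time: 4.85
tool_pos: [0.5622, -0.1381, 0.0277]
tool_rot: [3.142, 0.0, 0.105]
contact_force: [-2.0, 0.1, 0.4]
opening: 0.0002
grip_force: 0.6
```

{"method": "arm_command", "body": {
  "fingers": [1,1,1,1,1,1,1,1],
  "travel": [
    [0.006,0,0],
    [0.011,0,0],
    [0.015,0,0],
    [0.018,0,0],
    [0.021,0,0],
    [0.023,0,0],
    [0.025,0,0],
    [0.025,0,0]
  ],
  "dr": [
    [0,0,0],
    [0,0,0],
    [0,0,0],
    [0,0,0],
    [0,0,0],
    [0,0,0],
    [0,0,0],
    [0,0,0]
  ]
}}

```text
time: 5.52
tool_pos: [0.5851, -0.1357, 0.0277]
tool_rot: [-3.141, 0.004, 0.105]
contact_force: [-6.4, -0.6, 3.4]
opening: 0.0006
grip_force: 3.3
```

```bash
python3 -c "
from h import *
go(-.0145,-.09,.027)"
```

```text
t 5.52 jig [-0.0146 -0.09  ] z 0.0277 F [-6.4 -0.6  3.4] open 0.001
shift [ 0.0001 -0.      0.0007] turn [-0.03  0.2   0.04]
```

{"method": "arm_command", "body": {
  "fingers": [1,1,1,1],
  "travel": [
    [0.002,0,0],
    [0.003,0,0],
    [0.003,0,0],
    [0.003,0,0]
  ],
  "dr": [
    [0,0,0],
    [0,0,0],
    [0,0,0],
    [0,0,0]
  ]
}}

```text
time: 5.85
tool_pos: [0.5851, -0.1356, 0.0277]
tool_rot: [-3.14, 0.009, 0.105]
contact_force: [-18.3, -2.2, 12.0]
opening: 0.0003
grip_force: 9.0
```

{"method": "arm_command", "body": {
  "fingers": [1,1,1,1,1,1,1,1],
  "travel": [
    [-0.03,0,0],
    [-0.065,0,0],
    [-0.1,0,0],
    [-0.1,-0.04,0],
    [-0.1,-0.08,0],
    [-0.1,-0.12,0],
    [-0.1,-0.12,0],
    [-0.1,-0.12,0]
  ],
  "dr": [
    [0,0,0],
    [0,0,0],
    [0,0,0],
    [0,0,0],
    [0,0,0],
    [0,0,0],
    [0,0,0],
    [0,0,0]
  ]
}}

```text
time: 6.52
tool_pos: [0.4775, -0.0248, 0.028]
tool_rot: [3.141, -0.001, 0.109]
contact_force: [0.6, -0.1, -1.3]
opening: 0.0004
grip_force: 0.0
```

```bash
python3 -c "
from h import *
go(-.0145,.03,.027)
lanes();lanes('scene')"
```

```text
t 6.52 jig [-0.11    0.0315] z 0.028 F [ 0.6 -0.1 -1.3] open 0.0
shift [0.0955 0.0019 0.0011] turn [ 0.01 -0.04  0.24]
b top tab x [-3.6 -1.1  4.4] 44
a top tab x [-3.5 -1.   4.3] 44
c top tab x None 0
d top tab x None 0
b scene tab x [-2.   4.4  7.6] 41
a scene tab x [-1.4  4.6  8.6] 42
c scene tab x [-100.   -80.9  -71.2] 78
d scene tab x [-81.2 -75.1 -71.2] 40
```

Plate b is home. Next is c.

{"method": "arm_command", "body": {
  "fingers": [1,1,1,1,1,1,1,1],
  "travel": [
    [0.01,0.002,0],
    [0.018,0.002,0],
    [0.026,0.002,0],
    [0.033,0.002,0],
    [0.038,0.002,0],
    [0.042,0.002,0],
    [0.046,0.002,0],
    [0.05,0.002,0]
  ],
  "dr": [
    [0,0,0],
    [0,0,0],
    [0,0,0],
    [0,0,0],
    [0,0,0],
    [0,0,0],
    [0,0,0],
    [0,0,0]
  ]
}}

```text
time: 7.28
tool_pos: [0.5276, -0.0231, 0.0276]
tool_rot: [-3.142, 0.0, 0.105]
contact_force: [-1.6, -0.7, -0.0]
opening: 0.0004
grip_force: 0.4
```

{"method": "arm_command", "body": {
  "fingers": [1,1,1,1,1,1,1,1],
  "travel": [
    [0.003,0,0],
    [0.006,0,0],
    [0.009,0,0],
    [0.012,0,0],
    [0.014,0,0],
    [0.014,0,0],
    [0.014,0,0],
    [0.014,0,0]
  ],
  "dr": [
    [0,0,0],
    [0,0,0],
    [0,0,0],
    [0,0,0],
    [0,0,0],
    [0,0,0],
    [0,0,0],
    [0,0,0]
  ]
}}

```text
time: 7.95
tool_pos: [0.5415, -0.0217, 0.0279]
tool_rot: [3.141, -0.001, 0.105]
contact_force: [-0.2, -1.4, 0.0]
opening: 0.0004
grip_force: 0.0
```

```bash
python3 -c "
from h import *
go(-.0145,.03,.027)"
```

```text
t 7.95 jig [-0.046   0.0278] z 0.0279 F [-0.2 -1.4  0. ] open 0.0
shift [ 0.0315 -0.0022  0.0009] turn [ 0.01 -0.03  0.04]
```

Past -60.5 with no stop, so c goes under the bar. I carry on home.

{"method": "arm_command", "body": {
  "fingers": [1,1,1,1,1,1,1,1],
  "travel": [
    [0.005,0,0],
    [0.01,0,0],
    [0.015,0,0],
    [0.019,0,0],
    [0.023,0,0],
    [0.027,0,0],
    [0.03,0,0],
    [0.032,0,0]
  ],
  "dr": [
    [0,0,0],
    [0,0,0],
    [0,0,0],
    [0,0,0],
    [0,0,0],
    [0,0,0],
    [0,0,0],
    [0,0,0]
  ]
}}

```text
time: 8.62
tool_pos: [0.5731, -0.0183, 0.0277]
tool_rot: [3.142, 0.001, 0.105]
contact_force: [-9.5, -2.3, 6.0]
opening: 0.0006
grip_force: 4.9
```

{"method": "arm_command", "body": {
  "fingers": [1,1,1,1],
  "travel": [
    [0.002,0,0],
    [0.003,0,0],
    [0.003,0,0],
    [0.003,0,0]
  ],
  "dr": [
    [0,0,0],
    [0,0,0],
    [0,0,0],
    [0,0,0]
  ]
}}

```text
time: 8.95
tool_pos: [0.573, -0.0182, 0.0275]
tool_rot: [-3.141, 0.007, 0.106]
contact_force: [-12.2, -2.4, 8.3]
opening: 0.0004
grip_force: 6.3
```

```bash
python3 -c "
from h import *
go(-.0145,.03,.027)"
```

```text
t 8.95 jig [-0.0144  0.028 ] z 0.0275 F [-12.2  -2.4   8.3] open 0.0
shift [-0.0001 -0.002   0.0005] turn [-0.04  0.4   0.05]
```

c is home. Next I go to d (y=+90) and test it at the bar.

{"method": "arm_command", "body": {
  "fingers": [1,1,1,1,1,1,1,1],
  "travel": [
    [-0.03,0,0],
    [-0.065,0,0],
    [-0.1,0,0],
    [-0.1,-0.03,0],
    [-0.1,-0.06,0],
    [-0.1,-0.062,0],
    [-0.1,-0.062,0],
    [-0.095,-0.062,0]
  ],
  "dr": [
    [0,0,0],
    [0,0,0],
    [0,0,0],
    [0,0,0],
    [0,0,0],
    [0,0,0],
    [0,0,0],
    [0,0,0]
  ]
}}

```text
time: 9.62
tool_pos: [0.4752, 0.0335, 0.0278]
tool_rot: [3.141, -0.0, 0.106]
contact_force: [0.4, -0.6, 0.7]
opening: 0.0006
grip_force: 0.0
```

```bash
python3 -c "
from h import *
go(-.0605,.09,.027)
lanes();lanes('scene')"
```

```text
t 9.62 jig [-0.1062  0.0897] z 0.0278 F [ 0.4 -0.6  0.7] open 0.001
shift [ 0.0457 -0.0002  0.0008] turn [ 0.02 -0.01  0.09]
b top tab x [-3.4 -1.   3.9] 48
a top tab x [-3.2 -0.6  4.1] 45
c top tab x [-2.8  1.2  4.1] 32
d top tab x None 0
b scene tab x [-0.6  4.8  7.1] 43
a scene tab x [-2.5  3.5  7.7] 42
c scene tab x [-1.6  4.8  8.2] 41
d scene tab x [-94.5 -79.8 -71.5] 65
```

{"method": "arm_command", "body": {
  "fingers": [1,1,1,1,1,1,1,1],
  "travel": [
    [0.008,0,0],
    [0.015,0,0],
    [0.022,0,0],
    [0.028,0,0],
    [0.033,0,0],
    [0.038,0,0],
    [0.041,0,0],
    [0.043,0,0]
  ],
  "dr": [
    [0,0,0],
    [0,0,0],
    [0,0,0],
    [0,0,0],
    [0,0,0],
    [0,0,0],
    [0,0,0],
    [0,0,0]
  ]
}}

```text
time: 10.38
tool_pos: [0.5182, 0.0382, 0.0276]
tool_rot: [3.142, 0.0, 0.105]
contact_force: [-3.5, -0.7, 1.4]
opening: 0.0003
grip_force: 1.1
```

{"method": "arm_command", "body": {
  "fingers": [1,1,1,1,1,1,1],
  "travel": [
    [0.002,0,0],
    [0.003,0,0],
    [0.004,0,0],
    [0.005,0,0],
    [0.006,0,0],
    [0.007,0,0],
    [0.007,0,0]
  ],
  "dr": [
    [0,0,0],
    [0,0,0],
    [0,0,0],
    [0,0,0],
    [0,0,0],
    [0,0,0],
    [0,0,0]
  ]
}}

```text
time: 10.97
tool_pos: [0.5218, 0.0388, 0.0275]
tool_rot: [-3.141, 0.007, 0.106]
contact_force: [-10.9, -1.7, 8.5]
opening: 0.0004
grip_force: 5.8
```

```bash
python3 -c "
from h import *
go(-.0605,.09,.027)
lanes('scene')"
```

```text
t 10.97 jig [-0.0594  0.0901] z 0.0275 F [-10.9  -1.7   8.5] open 0.0
shift [-0.0011  0.0001  0.0005] turn [-0.03  0.38  0.05]
b scene tab x [-1.1  5.4  7.6] 40
a scene tab x [-1.   4.3  8.5] 44
c scene tab x [-1.4  5.2  7.6] 41
d scene tab x [-46.7 -40.1 -37. ] 45
```

d stopped dead at the bar (11 N at the nose-touch position), while c went home, so c is the answer. I lift over and hook a out from in front.

{"method": "arm_command", "body": {
  "fingers": [1,1,1,1,1,1,1,1],
  "travel": [
    [-0.015,0,0],
    [-0.015,0,-0.035],
    [-0.015,0,-0.065],
    [0.02,0.03,-0.065],
    [0.05,0.06,-0.065],
    [0.08,0.09,-0.065],
    [0.083,0.12,-0.065],
    [0.083,0.12,-0.065]
  ],
  "dr": [
    [0,0,0],
    [0,0,0],
    [0,0,0],
    [0,0,0],
    [0,0,0],
    [0,0,0],
    [0,0,0],
    [0,0,0]
  ]
}}

```text
time: 11.68
tool_pos: [0.6231, -0.0776, 0.0928]
tool_rot: [3.138, -0.004, 0.101]
contact_force: [0.0, 0.6, -0.0]
opening: 0.0002
grip_force: 0.0
```

```bash
python3 -c "
from h import *
go(.024,-.03,.034)
lanes('scene')"
```

```text
t 11.68 jig [ 0.0292 -0.0362] z 0.0928 F [ 0.   0.6 -0. ] open 0.0
shift [-0.0055 -0.0064  0.0587] turn [ 0.19 -0.22 -0.19]
b scene tab x [-1.6  4.8  7.6] 42
a scene tab x [2.2 6.  9.5] 17
c scene tab x [-2.2  4.   8.1] 40
d scene tab x [-46.1 -39.7 -36.3] 41
```

{"method": "arm_command", "body": {
  "fingers": [1,1,1,1,1,1,1,1],
  "travel": [
    [-0.002,0,0],
    [-0.002,0,0],
    [-0.002,0,0.015],
    [-0.002,0,0.03],
    [-0.002,0,0.045],
    [-0.002,0,0.058],
    [-0.002,0,0.058],
    [-0.002,0,0.058]
  ],
  "dr": [
    [0,0,0],
    [0,0,0],
    [0,0,0],
    [0,0,0],
    [0,0,0],
    [0,0,0],
    [0,0,0],
    [0,0,0]
  ]
}}

```text
time: 12.4
tool_pos: [0.6173, -0.0707, 0.0346]
tool_rot: [-3.141, 0.001, 0.107]
contact_force: [-0.3, 0.1, -0.4]
opening: 0.0006
grip_force: 0.0
```

```bash
python3 -c "
from h import *
go(-.035,-.03,.034)"
```

```text
t 12.4 jig [ 0.0242 -0.0288] z 0.0346 F [-0.3  0.1 -0.4] open 0.001
shift [-0.0592  0.0011  0.0007] turn [-0.03  0.08  0.12]
```

{"method": "arm_command", "body": {
  "fingers": [1,1,1,1,1,1,1,1],
  "travel": [
    [-0.006,0,0],
    [-0.012,0,0],
    [-0.019,0,0],
    [-0.027,0,0],
    [-0.035,0,0],
    [-0.043,0,0],
    [-0.051,0,0],
    [-0.058,0,0]
  ],
  "dr": [
    [0,0,0],
    [0,0,0],
    [0,0,0],
    [0,0,0],
    [0,0,0],
    [0,0,0],
    [0,0,0],
    [0,0,0]
  ]
}}

```text
time: 13.07
tool_pos: [0.5594, -0.0782, 0.0348]
tool_rot: [3.142, 0.0, 0.105]
contact_force: [0.8, 0.5, 0.5]
opening: 0.0006
grip_force: 0.4
```

{"method": "arm_command", "body": {
  "fingers": [1,1,1,1,1],
  "travel": [
    [-0.006,0,0],
    [-0.011,0,0],
    [-0.015,0,0],
    [-0.018,0,0],
    [-0.018,0,0]
  ],
  "dr": [
    [0,0,0],
    [0,0,0],
    [0,0,0],
    [0,0,0],
    [0,0,0]
  ]
}}

```text
time: 13.48
tool_pos: [0.5417, -0.08, 0.0346]
tool_rot: [-3.141, 0.001, 0.105]
contact_force: [0.5, 0.4, 0.8]
opening: 0.0007
grip_force: 0.0
```

```bash
python3 -c "
from h import *
go(.024,-.09,.09)
lanes('scene');lanes()"
```

```text
t 13.48 jig [-0.0519 -0.0301] z 0.0346 F [0.5 0.4 0.8] open 0.001
shift [ 0.0758  0.0599 -0.0555] turn [-0.01  0.05  0.03]
b scene tab x [-0.6  4.8  8.7] 44
a scene tab x [-42.8 -40.4 -38.5] 32
c scene tab x [-1.6  4.4  7.8] 40
d scene tab x [-45.2 -40.4 -37.1] 42
b top tab x None 0
a top tab x None 0
c top tab x None 0
d top tab x [-47.9 -44.8 -40.3] 47
```

{"method": "arm_command", "body": {
  "fingers": [1,1,1,1,1,1,1,1],
  "travel": [
    [0.008,0,0],
    [0.01,0,-0.035],
    [0.01,0,-0.057],
    [0.04,0.02,-0.057],
    [0.075,0.04,-0.057],
    [0.076,0.06,-0.057],
    [0.076,0.06,-0.057],
    [0.076,0.06,-0.057]
  ],
  "dr": [
    [0,0,0],
    [0,0,0],
    [0,0,0],
    [0,0,0],
    [0,0,0],
    [0,0,0],
    [0,0,0],
    [0,0,0]
  ]
}}

```text
time: 14.25
tool_pos: [0.6245, -0.1321, 0.0909]
tool_rot: [-3.141, 0.001, 0.104]
contact_force: [-0.0, -0.3, -0.0]
opening: 0.0005
grip_force: 0.0
```

{"method": "arm_command", "body": {
  "fingers": [1,1,1,1,1,1,1],
  "travel": [
    [0,0,0],
    [0,0,0.015],
    [0,0,0.03],
    [0,0,0.045],
    [0,0,0.056],
    [0,0,0.056],
    [0,0,0.056]
  ],
  "dr": [
    [0,0,0],
    [0,0,0],
    [0,0,0],
    [0,0,0],
    [0,0,0],
    [0,0,0],
    [0,0,0]
  ]
}}

```text
time: 14.83
tool_pos: [0.6239, -0.1309, 0.0355]
tool_rot: [-3.141, 0.001, 0.106]
contact_force: [-0.2, -0.8, 0.1]
opening: 0.0007
grip_force: 0.0
```

```bash
python3 -c "
from h import *
go(-.051,-.09,.034)
lanes('scene')"
```

```text
t 14.83 jig [ 0.0245 -0.0894] z 0.0355 F [-0.2 -0.8  0.1] open 0.001
shift [-0.0755  0.0005  0.0016] turn [-0.03  0.06  0.07]
b scene tab x [32.9 34.  34.8] 5
a scene tab x [-69.6 -69.6 -69.6] 1
c scene tab x [-1.7  5.1  8. ] 43
d scene tab x [-46.6 -39.4 -37.1] 41
```

{"method": "arm_command", "body": {
  "fingers": [1,1,1,1,1,1,1,1],
  "travel": [
    [-0.006,0,0],
    [-0.012,0,0],
    [-0.019,0,0],
    [-0.027,0,0],
    [-0.035,0,0],
    [-0.043,0,0],
    [-0.051,0,0],
    [-0.058,0,0]
  ],
  "dr": [
    [0,0,0],
    [0,0,0],
    [0,0,0],
    [0,0,0],
    [0,0,0],
    [0,0,0],
    [0,0,0],
    [0,0,0]
  ]
}}

```text
time: 15.55
tool_pos: [0.5657, -0.1379, 0.0358]
tool_rot: [3.142, 0.0, 0.105]
contact_force: [2.3, -0.9, 1.3]
opening: 0.0007
grip_force: 0.7
```

{"method": "arm_command", "body": {
  "fingers": [1,1,1,1,1],
  "travel": [
    [-0.006,0,0],
    [-0.011,0,0],
    [-0.015,0,0],
    [-0.018,0,0],
    [-0.018,0,0]
  ],
  "dr": [
    [0,0,0],
    [0,0,0],
    [0,0,0],
    [0,0,0],
    [0,0,0]
  ]
}}

```text
time: 15.97
tool_pos: [0.548, -0.1396, 0.0356]
tool_rot: [-3.141, 0.001, 0.105]
contact_force: [-0.9, -0.4, 0.0]
opening: 0.0005
grip_force: 0.0
```

{"method": "arm_command", "body": {
  "fingers": [1,1,1,1,1,1,1,1],
  "travel": [
    [0.008,0,0],
    [0.01,0,-0.035],
    [0.01,0,-0.07],
    [0.01,0,-0.11],
    [-0.02,0.04,-0.15],
    [-0.06,0.06,-0.17],
    [-0.1,0.08,-0.17],
    [-0.14,0.1,-0.17]
  ],
  "dr": [
    [0,0,0],
    [0,0,0],
    [0,0,0],
    [0,0,0],
    [0,0,0],
    [0,0,0],
    [0,0,0],
    [0,0,0]
  ]
}}

```text
time: 16.63
tool_pos: [0.4464, -0.2376, 0.2053]
tool_rot: [3.139, -0.003, 0.107]
contact_force: [-0.6, -1.0, 0.0]
opening: 0.0004
grip_force: 0.0
```

```bash
python3 -c "
from h import *
go(-.051,-.09,.034)
lanes('scene');lanes()
o=[]
for n,(a,b,d,e) in {'top':(205,345,115,235),'scene':(170,310,165,265)}.items():
    c=read_camera(n); o.append(cv2.resize(c['color'][d:e,a:b],None,fx=2.7,fy=2.7,interpolation=cv2.INTER_CUBIC))
cv2.imwrite('pics/f.png',np.vstack(o)[:600])"
```

```text
t 16.63 jig [-0.1632 -0.177 ] z 0.2053 F [-0.6 -1.   0. ] open 0.0
shift [ 0.1119 -0.0872  0.1713] turn [ 0.16 -0.16  0.12]
b scene tab x [-68.3 -62.8 -58.7] 38
a scene tab x [-69.4 -62.8 -58.7] 42
c scene tab x [-1.6  5.2  9.1] 44
d scene tab x [-46.8 -39.8 -35.9] 40
b top tab x [-71.1 -68.  -63.5] 46
a top tab x [-71.1 -68.4 -63.1] 48
c top tab x [-3.1 -0.6  4.4] 45
d top tab x [-47.8 -45.2 -40.5] 45
```

View pics/f.png

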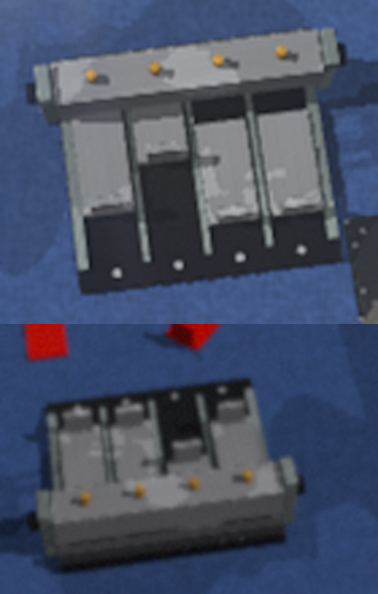

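The picture shows c alone under the bar, with its tab at (167,157) in the top crop. d's nose touches the bar at lane (105,160), and a and b are pulled back at (225,170) and (290,160). The arm is clear of everything, so I hand in.

{"method": "arm_command", "body": {
  "fingers": [1,1,1],
  "travel": [
    [0,0,0],
    [0,0,0],
    [0,0,0]
  ],
  "dr": [
    [0,0,0],
    [0,0,0],
    [0,0,0]
  ]
}}

```text
time: 17.08
tool_pos: [0.447, -0.2356, 0.2029]
tool_rot: [-3.141, 0.0, 0.107]
contact_force: [0.4, 0.2, 0.6]
opening: 0.0004
grip_force: 0.0
```

```bash
python3 -c "
from cell import *
print(hand_in())"
```

```text
the job is handed in; nothing more can be done
None
```

I handed the job in at about 17 s, with no verdict returned: the 14 mm plate (c) is the thickest that goes in and is alone under the bar against the stop, the 18 mm plate (d) stopped dead at the bar, and a, b and d lie in front of it.

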